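# Slacken a lens retaining ring by two turns

## Task

Two lens cells are bolted to the table, and the brass-coloured retaining ring has just been cracked loose. Stroke a fingertip along its knurled rim to turn it counter-clockwise (seen from above) until its white line has come round to the red line for the second time, about two full turns in all, and stop with the two lines meeting. Do not touch the lenses, leave the black ring as it stands, and do not pick up or shift the loose things round about.

Things in the scene. Friction and masses are not known exactly. Their poses are not given: they have to be found in the camera images.
- brass_ring (a joint): Angle of the brass-coloured knurled ring, rad, about its upright axis; grows counter-clockwise seen from above (loosening). The white line meets the red line at 0 (screwed home), 6.283 (once round) and 12.566 (twice). Starts at 0.3 to 1.2, stops at 0 and 18.85. The ring does not rise, stays where left; 0.05 N m (1 N along the rim) turns it, so a finger pressed lightly on the rim drags it by friction.
- brass_axis (a point): Point on the axis of the brass ring at mid height of its rim, 29 mm above the work surface. Ring: outer diameter 96 mm, upright knurled rim from 18 to 40 mm above the surface, free all round. z is up; -x of this frame points to the red line.
- brass_cell: The fixed cell that carries the brass ring; origin on the axis at table height. Below the ring a round aluminium flange, diameter 132 mm, top at 10 mm, bolted down; inside the ring a dark sleeve, diameter 70 mm, top at 42 mm, which holds the lens. A red line is painted on sleeve top and flange at -x.
- brass_line (a point): Outer end of the white line on the brass ring: on its upper edge, 48 mm from the axis, 40 mm above the surface. It turns with the ring.
- brass_lens: Bluish domed lens in the middle of the brass-ringed cell, diameter 54 mm, fixed; origin on the axis at 40.5 mm above the surface, its crown at 47 mm.
- black_ring (a joint): Angle of the black ring of the other, otherwise identical cell, rad, same sense; turns as easily. To be left as it stands.
- black_axis (a point): Point on the axis of the black ring, at mid height of its rim (29 mm up). Same sizes as the brass one.
- black_line (a point): Outer end of the white line on the black ring, 48 mm from its axis, 40 mm up.
- black_lens: Lens of the black-ringed cell, like the other.
- dust_cap: Loose black round cap, diameter 34, 12 high, lying on the surface in front of and between the cells; origin at the centre of its underside.
- driver: Loose small screwdriver with a red handle, 162 long, 13 thick, lying crosswise (along its y) nearest the robot; origin at the middle of its underside.
- loupe: Loose black eye loupe, diameter 36, 36 high, standing behind and between the cells; origin at the centre of its underside.

How it is judged:
By the outcome, as a careful person would: the job done as asked, in the order asked, and still so for the second after the job is handed in, with the robot touching nothing.
It also fails if it takes over 72 s, if anything falls off the work surface, if the arm or the gripper's body presses on something with over 40 N, if the wrist force passes 120 N, or if a joint passes its speed limit or range.

## Robot

A 6-joint arm with a two-finger parallel gripper is mounted at the origin on a cart in front of the work surface, level with it; the furniture and walls round the work are solid. World frame = base frame: x ahead of the robot, y to its left, z up, the work surface at z = 0. Lengths are in m, angles in rad, forces in N, time in s.
With the tool pointing down it reaches from about 0.275 to 0.825 m from the base axis. Payload 5.2 kg.
Tool frame: the origin (TCP) lies midway between the tips of the shut fingers; the grasp point (between the pads) lies 19 mm behind it (r.grasp_offset is the distance from the TCP to the grasp point, in m); z points along the fingers, y is the line along which they close (so a half turn about z gives the same grasp; the last joint's range is limited). The gripper opens to 93 mm and grips with 3 to 60 N. Pads are 15 mm wide; open, the fingers measure 128 mm over their backs; the gripper's body (75 mm by 188 mm) begins 65 mm behind the grasp point.
Start: joints at [-1.375, 0.259, 1.535, -0, 1.348, -0.203], TCP at [0.214, -0.507, 0.219] pointing down, gripper open.
Joint ranges: [-3.14, 3.14], [-0.91, 2.08], [0.19, 2.58], [-1.22, 4.36], [0.22, 2.71], [-3.12, 3.12]. Speed limits (rad/s): [2.57, 2.57, 3.14, 3.14, 3.14, 3.14].

## Interface

Orientations are given as a unit quaternion [x, y, z, w].
In Python, from bench import r, grab_frame gives the robot as it stands.
- The arm moves only by the shell command python3 -m inch 'ROWS' [OPENING] [FORCE]. ROWS is JSON, one flat list of numbers, 4 for each row, row after row: the shift along the tool's x, y, z in m, then the turn about the tool's z in rad. In form: [dx, dy, dz, spin, dx, dy, dz, spin, ...]. A call has exactly 5 rows; each row is the pose to reach, as a shift and turn from the pose commanded when the call began, along the tool's axes at that moment; what a row does not reach only later rows make up. A row lasts 1/10 s, in which the tool goes at most 50 mm and 8.59 degrees, less where a joint would pass 70% of its speed; a pose out of reach is approached as far as the arm can. A call with a gripper value outside its range is refused whole. OPENING is the finger opening in m, from 0 to 0.093, set as the call begins (- or left out, the last holds). The fingers move at their own pace and stop on an object; FORCE is the grip in N (left out, the last holds). Time passes only in rows, so rows that repeat a pose let the fingers close, or fill a call up. It gives the time, the measured TCP pose, the force, the opening and the grip force at its end, in the units of the state.
- r.state(): the state, without advancing time (a new reading comes with each control period).
- grab_frame(name): name is "scene" or "side" or "wrist"; returns a dict with "pixels" (400x640x3 uint8, blue, green, red), "fov_y" (degrees; the focal length in pixels is half the picture's height over the tangent of half this angle, whatever the lens; pixels are square), "cx", "cy" (the principal point, pixels), "origin" and "rotation" of the camera in the world; the wrist camera has in their place "hand_eye" (4x4, takes a point from camera to tool coordinates, whose origin is the TCP and whose axes are the flange's). Camera axes: x right, y up, looking along -z (the intrinsics and any distortion apply to the point x, -y, -z); pixel columns grow to the right and rows downward; lengths in m; the calibration is good to about 2 mm. A picture is of the moment at which its call begins: read the wrist's pose just before it. There is no depth.
- r.sign_off(): hands the job in; it is judged then, once.
The state is a dict: "t": time; "joints": joint angles; "qvel": joint speeds; "joint_torque": joint torques, N m; "ee_pos": TCP position; "ee_rot": TCP orientation; "wrist_force": force on the tool from outside, world axes, zero at the start; "wrist_torque": the same for the moment, N m; "gripper_width": finger opening in m; "finger_force": force on a finger pad.
Only numpy, scipy, OpenCV 4.12 (cv2) and the standard library are available. Lean on these libraries where they do the work, as an engineer would, in place of code of your own. Each camera call takes 0.05 s, during which the arm holds its last target. There are 200 camera calls.

## Working session

There is one attempt and no reset: what is moved stays moved. The work goes in short steps, Python scripts to look and compute and a shell command to move; the robot and the scene stay as the last step left them, time stands still between calls to the robot, and variables do not carry over. Pictures are saved under pics/ and viewed, at most 10 in all, crops included, and the job is handed in when it is done.

```bash
ls; mkdir -p pics; python3 - <<'E'
from bench import r, grab_frame
import cv2,pickle
D={}
s=r.state(); print({k:s[k] for k in('t','ee_pos','ee_rot','wrist_force','gripper_width')})
for n in('scene','side'):
    f=grab_frame(n); D[n]=f; cv2.imwrite(f'pics/{n}0.png',f['pixels']); print(n,{k:v for k,v in f.items() if k!='pixels'})
pickle.dump(D,open('d0.pkl','wb'))
E
```

```text
pics
{'t': 0.0, 'ee_pos': array([ 0.21346623, -0.50627253,  0.21781728]), 'ee_rot': array([ 9.80188829e-01,  1.98063118e-01, -4.58312962e-06, -9.27918356e-04]), 'wrist_force': array([-0.006874  ,  0.64991222,  1.03296484]), 'gripper_width': 0.09306874749232202}
scene {'fov_y': 55.066967787201655, 'cx': 317.489541949619, 'cy': 204.94166116793554, 'origin': array([-0.08570782, -0.72075886,  0.44875708]), 'rotation': array([ 0.46648326, -0.21398179, -0.36770784,  0.77549733])}
side {'fov_y': 47.417757477461734, 'cx': 319.7916046648158, 'cy': 197.21249625308334, 'origin': array([0.48047643, 0.40534058, 0.58421584]), 'rotation': array([-0.01417941,  0.43992769,  0.89731177, -0.03307803])}
```

View pics/scene0.png

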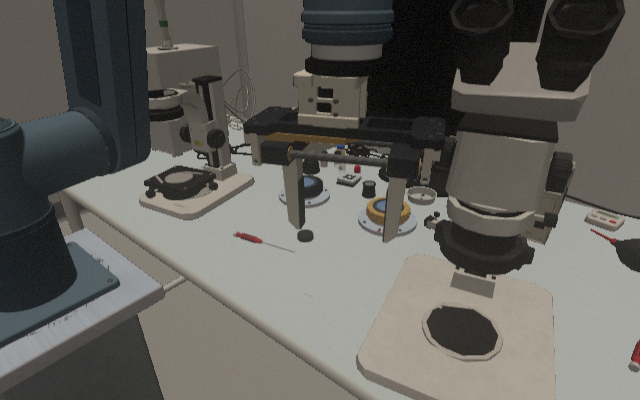

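View pics/side0.png

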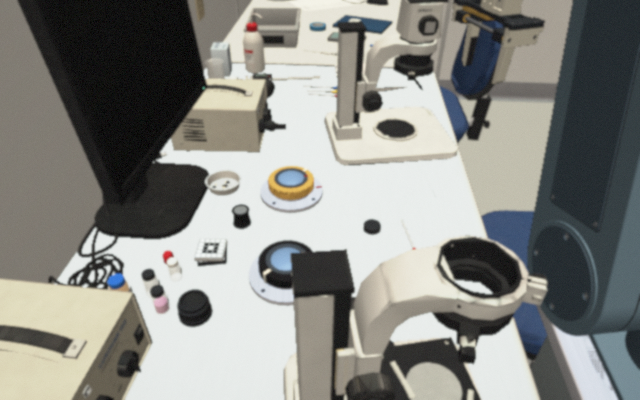

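The wide "bridge" in the scene view is our own open gripper. The brass ring is at about (388,210) in the scene view and (291,183) in the side view, with its red line at (318,187). The black cell is at (286,268) in the side view, the dust cap at (372,227), and the loupe at (241,215).

```bash
cat > h.py <<'E'
import numpy as np,cv2
from scipy.spatial.transform import Rotation as R
def cam(f,s=None):
    if 'hand_eye' in f:
        T=np.eye(4);T[:3,:3]=R.from_quat(s['ee_rot']).as_matrix();T[:3,3]=s['ee_pos'];T=T@np.array(f['hand_eye']);return T[:3,3],T[:3,:3]
    return np.array(f['origin']),R.from_quat(f['rotation']).as_matrix()
def toplane(f,px,z,s=None):
    o,M=cam(f,s);px=np.atleast_2d(px).astype(float);F=200/np.tan(np.radians(f['fov_y'])/2)
    d=np.c_[(px[:,0]-f['cx'])/F,-(px[:,1]-f['cy'])/F,-np.ones(len(px))]@M.T
    return o+d*((z-o[2])/d[:,2])[:,None]
def biggest(m):
    c,_=cv2.findContours(m.astype(np.uint8),cv2.RETR_EXTERNAL,cv2.CHAIN_APPROX_NONE);c=max(c,key=cv2.contourArea);return c
def circ(p):
    A=np.c_[2*p[:,:2],np.ones(len(p))];x=np.linalg.lstsq(A,(p[:,:2]**2).sum(1),rcond=None)[0];return x[:2],np.sqrt(x[2]+x[:2]@x[:2])
E
python3 - <<'E'
from h import *;import pickle
D=pickle.load(open('d0.pkl','rb'))
for n in D:
    f=D[n];h=cv2.cvtColor(f['pixels'],cv2.COLOR_BGR2HSV)
    m=(h[...,0]>10)&(h[...,0]<28)&(h[...,1]>120)&(h[...,2]>90)
    if n=='scene': m[:180]=0
    c=biggest(m);x,y,w,hh=cv2.boundingRect(c);e=cv2.fitEllipse(c)
    print(n,cv2.boundingRect(c),e[0],toplane(f,[e[0]],.03))
f=D['side']
for k,p,z in(('black',(286,263),.04),('loupe',(241,222),0),('cap',(372,230),0),('red',(319,187),.01),('farscope',(335,160),0)):print(k,toplane(f,[p],z))
E
```

```text
scene (367, 199, 17, 19) (377.2357482910156, 207.50950622558594) [[ 0.58645101 -0.33385388  0.03      ]]
side (269, 169, 44, 30) (290.5832824707031, 181.92408752441406) [[ 0.59401236 -0.35519612  0.03      ]]
black [[ 0.57164379 -0.11494485  0.04      ]]
loupe [[ 0.68040761 -0.2560819   0.        ]]
cap [[ 0.42531698 -0.25207077  0.        ]]
red [[ 0.53582731 -0.36902875  0.01      ]]
farscope [[ 0.50721657 -0.4914006   0.        ]]
```

```bash
python3 - <<'E'
from h import *;import pickle
D=pickle.load(open('d0.pkl','rb'))
for p in((335,160),(457,152),(330,115),(345,135),(395,128)):print('side',p,toplane(D['side'],[p],.015)[0].round(3))
for p in((410,258),(365,360),(553,290),(462,330),(475,285)):print('scene',p,toplane(D['scene'],[p],.015)[0].round(3))
def ray(f,p):
    o,M=cam(f);a=toplane(f,[p],0)[0];return o,(a-o)/np.linalg.norm(a-o)
# head: side (414,62) vs scene (485,250); column top side (352,25)
for a,b in(((414,62),(485,250)),((405,75),(440,250)),):
    o1,d1=ray(D['side'],a);o2,d2=ray(D['scene'],b)
    t=np.linalg.lstsq(np.c_[d1,-d2],o2-o1,rcond=None)[0];print(o1+d1*t[0],o2+d2*t[1])
E
```

```text
side (335, 160) [ 0.507 -0.468  0.015]
side (457, 152) [ 0.223 -0.525  0.015]
side (330, 115) [ 0.53  -0.686  0.015]
side (345, 135) [ 0.487 -0.583  0.015]
side (395, 128) [ 0.361 -0.629  0.015]
scene (410, 258) [ 0.479 -0.474  0.015]
scene (365, 360) [ 0.23  -0.537  0.015]
scene (553, 290) [ 0.547 -0.703  0.015]
scene (462, 330) [ 0.365 -0.619  0.015]
scene (475, 285) [ 0.478 -0.597  0.015]
[ 0.33507732 -0.63331699  0.18648454] [ 0.33172944 -0.63112441  0.1819826 ]
[ 0.35784228 -0.58605151  0.17394097] [ 0.33971546 -0.57521941  0.1531844 ]
```

```bash
python3 -m inch '[0.04,0,0,-0.14, 0.08,0,0,-0.28, 0.12,0,0,-0.39, 0.12,0,0,-0.39, 0.12,0,0,-0.39]' 0
```

```text
t: 0.6
ee_pos: [0.3246, -0.4597, 0.2182]
ee_rot: [0.923, 0.385, -0.0, -0.0]
wrist_force: [-0.9, -0.2, 0.1]
gripper_width: 0.0578
finger_force: 0.0
```

```bash
python3 -m inch '[0.045,0.013,0,0, 0.09,0.026,-0.01,0, 0.135,0.039,-0.02,0, 0.18,0.052,-0.03,0, 0.22,0.06,-0.03,0]' >/dev/null; python3 -m inch '[0.03,0.009,0,0,0.03,0.009,0,0,0.03,0.009,0,0,0.03,0.009,0,0,0.03,0.009,0,0]'
cat > look.py <<'E'
import sys
from bench import r,grab_frame
from h import *;import pickle
n=sys.argv[1];s=r.state();f=grab_frame('wrist');cv2.imwrite(f'pics/{n}.png',f['pixels']);pickle.dump((f,s),open(n+'.pkl','wb'))
E
python3 look.py w1; python3 -c "
import pickle;f,s=pickle.load(open('w1.pkl','rb'));print({k:v for k,v in f.items() if k!='pixels'},s['joints'],s['ee_pos'])"
```

```text
t: 1.6
ee_pos: [0.548, -0.3328, 0.2487]
ee_rot: [0.924, 0.383, -0.0, -0.0]
wrist_force: [-0.3, 0.4, 1.3]
gripper_width: 0.0003
finger_force: 0.0
{'fov_y': 65.13835343217845, 'cx': 320.68754908626676, 'cy': 196.86135776882506, 'hand_eye': array([[-4.29644428e-04,  9.70550205e-01,  2.40898559e-01,
         6.66911838e-02],
       [ 9.99999766e-01,  2.88551613e-04,  6.20968848e-04,
         4.34245777e-04],
       [ 5.33169775e-04,  2.40898769e-01, -9.70550101e-01,
        -1.66983112e-01],
       [ 0.00000000e+00,  0.00000000e+00,  0.00000000e+00,
         1.00000000e+00]])} [-7.19309451e-01  4.08796212e-01  1.24794985e+00 -4.41003319e-04
  1.48507467e+00  6.52450707e-02] [ 0.54795111 -0.33284623  0.24866977]
```

View pics/w1.png

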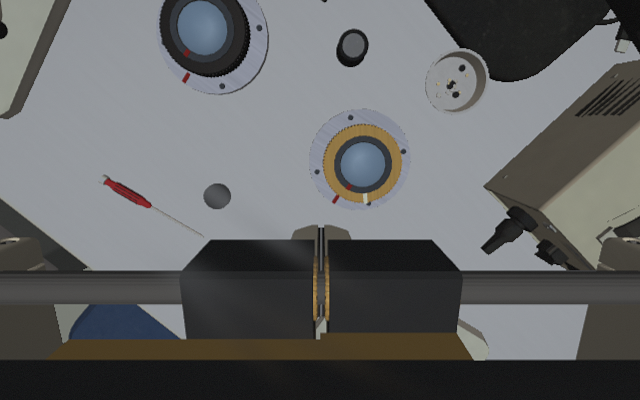

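```bash
cat > ring.py <<'E'
import sys,pickle
from h import *
f,s=pickle.load(open(sys.argv[1]+'.pkl','rb'));h=cv2.cvtColor(f['pixels'],cv2.COLOR_BGR2HSV).astype(int)
H,S,V=h[...,0],h[...,1],h[...,2]
b=np.array(eval(sys.argv[2])) if len(sys.argv)>2 else np.array([.594,-.355])
yy,xx=np.mgrid[:400,:640];P=toplane(f,np.c_[xx.ravel(),yy.ravel()],.04,s)[:,:2].reshape(400,640,2)
for it in range(3):
    rr=np.hypot(*(P-b).transpose(2,0,1))
    m=(H>10)&(H<28)&(S>110)&(V>80)&(rr<.065)
    # inner edge of brass: r=35 sleeve at .042 ; use blue lens too
    l=(H>90)&(H<120)&(S>50)&(V>80)&(rr<.033)
    hull=cv2.convexHull(biggest(m)); full=np.zeros((400,640),np.uint8);cv2.fillPoly(full,[hull],1)
    lc=biggest(l);c1,r1=circ(toplane(f,lc[:,0],.0405,s));c2,r2=circ(toplane(f,hull[:,0],.04,s))
    if it<2 and len(sys.argv)<3: b=c1
print('lens',c1.round(4),r1.round(4),'ringhull',c2.round(4),r2.round(4))
if len(sys.argv)<3: b=c1
d=P-b;rr=np.hypot(d[...,0],d[...,1]);an=np.arctan2(d[...,1],d[...,0])
w=(S<70)&(V>150)&(rr>.037)&(rr<.0465)&((S<70))
red=((H<8)|(H>172))&(S>110)&(V>60)&(rr>.028)&(rr<.036)
P1=toplane(f,np.c_[xx.ravel(),yy.ravel()],.01,s)[:,:2].reshape(400,640,2)-b;r1=np.hypot(P1[...,0],P1[...,1])
red2=((H<8)|(H>172))&(S>110)&(V>60)&(r1>.05)&(r1<.068)
def mean(a,k):
    a=a[k];return (np.angle(np.exp(1j*a).mean()) if len(a) else None),len(a)
print('white',mean(an,w),'red sleeve',mean(an,red),'red flange',mean(np.arctan2(P1[...,1],P1[...,0]),red2))
a,c=mean(an,w)[0],mean(np.arctan2(P1[...,1],P1[...,0]),red2)[0]
a2=mean(an,red)[0]
if a is not None and a2 is not None: print('angle vs sleeve',(a-a2)%(2*np.pi), 'vs flange',None if c is None else (a-c)%(2*np.pi))
E
python3 ring.py w1
```

```text
lens [ 0.5932 -0.3588] 0.0265 ringhull [ 0.5932 -0.3581] 0.047
white (np.float64(-2.253412194353559), 31) red sleeve (np.float64(-2.8873700092056), 24) red flange (np.float64(-2.904868070890892), 25)
angle vs sleeve 0.6339578148520411 vs flange 0.6514558765373328
```

The brass cell is at (363,163), with the white line at (367,198) and the red marks at (335,199) and (348,187). The ring stands at about 0.64 rad, so it needs about 11.92 rad more. Next I'll bring the shut fingertips to the +y side of the rim, with tool x pointing inward.

```bash
python3 -m inch '[0.02,-0.004,0,0.145, 0.04,-0.008,0,0.29, 0.057,-0.011,0,0.435, 0.057,-0.011,0,0.58, 0.057,-0.011,0,0.725]' >/dev/null
python3 -m inch '[0,0,0,0.145, 0,0,0,0.29, 0,0,0,0.435, 0,0,0,0.58, 0,0,0,0.725]'>/dev/null
python3 -m inch '[0,0,0,0.145, 0,0,0,0.29, 0,0,0,0.435, 0,0,0,0.58, 0,0,0,0.733]'>/dev/null
python3 -m inch '[0,0,0.04,0, 0,0,0.08,0, 0,0,0.12,0, 0,0,0.16,0, 0,0,0.18,0]'
python3 - <<'E'
from bench import r
from h import *
c=np.array([.5932,-.3585])
s=r.state();M=R.from_quat(s['ee_rot']).as_matrix();d=s['ee_pos'][:2]-c
print(s['joints'].round(3),'r',np.hypot(*d),'theta',np.degrees(np.arctan2(d[1],d[0])),'phi+180',np.degrees(np.arctan2(M[1,0],M[0,0]))%360-180, 'axis in tool',M[:2,:2].T@-d)
E
```

```text
t: 3.65
ee_pos: [0.579, -0.2828, 0.0649]
ee_rot: [0.767, -0.641, -0.003, 0.0]
wrist_force: [-0.2, 0.1, -0.0]
gripper_width: 0.0002
finger_force: 0.0
[-0.627  0.557  1.476 -0.     1.114  2.337] r 0.07701167358034994 theta 100.59639635136121 phi+180 100.19916427068893 axis in tool [ 0.07700925 -0.00053278]
```

```bash
python3 -m inch '[0,0,0.02,0, 0.0,0,0.0425,0, 0.01,0,0.0425,0, 0.018,0,0.0425,0, 0.018,0,0.0425,0]'; python3 look.py w2; python3 ring.py w2
```

```text
t: 4.15
ee_pos: [0.5848, -0.3023, 0.027]
ee_rot: [0.767, -0.641, -0.0, -0.0]
wrist_force: [-1.9, 2.1, -1.1]
gripper_width: 0.0005
finger_force: 1.2
lens [ 0.5933 -0.3587] 0.0268 ringhull [ 0.5933 -0.3589] 0.0472
white (np.float64(-2.2529510745839882), 244) red sleeve (np.float64(-2.9098146951500685), 174) red flange (np.float64(-2.9073348180553977), 118)
angle vs sleeve 0.6568636205660803 vs flange 0.6543837434714095
```

View pics/w2.png

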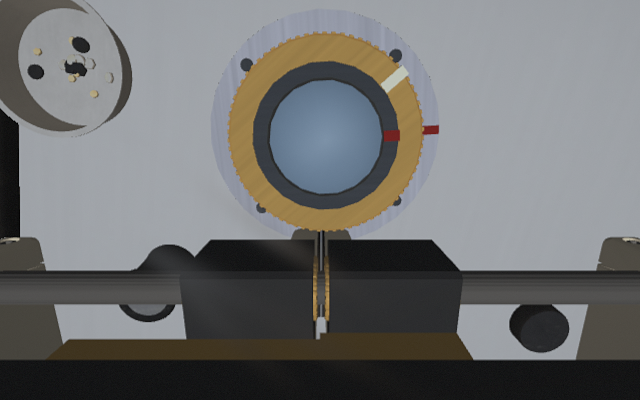

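The tips now sit at the rim, at about (322,232). The white line is at (395,79) and the red marks at (391,136) and (431,130). I'll press gently and read the force.

```bash
python3 -m inch '[0,0,0.004,0, 0,0,0.004,0, 0,0,0.004,0, 0,0,0.004,0, 0,0,0.004,0]'|grep -E 'pos|force'; python3 -m inch '[0.001,0,0,0,0.001,0,0,0,0.001,0,0,0,0.001,0,0,0,0.001,0,0,0]'|grep -E 'pos|force';python3 -m inch '[0.001,0,0,0,0.001,0,0,0,0.001,0,0,0,0.001,0,0,0,0.001,0,0,0]'|grep -E 'pos|force'
```

```text
ee_pos: [0.5851, -0.3012, 0.0225]
wrist_force: [0.1, 0.3, -0.3]
finger_force: 0.0
ee_pos: [0.5851, -0.302, 0.0221]
wrist_force: [0.0, 0.7, -0.6]
finger_force: 0.0
ee_pos: [0.5851, -0.3023, 0.0221]
wrist_force: [-0.8, 5.4, 2.3]
finger_force: 2.6
```

```bash
python3 -m inch '[0.0005,0.0078,0,-0.14, 0.0022,0.0154,0,-0.279, 0.0048,0.0228,0,-0.419, 0.0085,0.0297,0,-0.559, 0.0131,0.036,0,-0.698]'|grep -E 'pos|force'; python3 look.py w3; python3 ring.py w3
```

```text
ee_pos: [0.5502, -0.3209, 0.022]
wrist_force: [-5.6, 5.7, 6.0]
finger_force: 3.9
lens [ 0.5933 -0.3587] 0.0268 ringhull [ 0.5934 -0.3588] 0.0472
white (np.float64(-1.5472630863676187), 260) red sleeve (np.float64(-2.904196764166699), 169) red flange (np.float64(-2.904358504065483), 85)
angle vs sleeve 1.3569336777990804 vs flange 1.3570954176978642
```

```bash
python3 -m inch '[0.0005,0.0078,0,-0.14, 0.0022,0.0154,0,-0.279, 0.0048,0.0228,0,-0.419, 0.0085,0.0297,0,-0.559, 0.0131,0.036,0,-0.698]'|grep -E 'pos|force'; python3 -m inch '[0.0005,0.0078,0,-0.14, 0.0022,0.0154,0,-0.279, 0.0048,0.0228,0,-0.419, 0.0085,0.0297,0,-0.559, 0.0131,0.036,0,-0.698]'|grep -E 'pos|force'; python3 look.py w4; python3 ring.py w4
```

```text
ee_pos: [0.5358, -0.3587, 0.022]
wrist_force: [-9.6, 1.4, 6.0]
finger_force: 4.7
ee_pos: [0.5504, -0.397, 0.0221]
wrist_force: [-5.2, -2.0, 0.7]
finger_force: 2.7
lens [ 0.5933 -0.3588] 0.0268 ringhull [ 0.5934 -0.3588] 0.0472
white (np.float64(-0.07783030269009385), 258) red sleeve (np.float64(-2.9008302364142367), 156) red flange (np.float64(-2.90093877496595), 70)
angle vs sleeve 2.8229999337241427 vs flange 2.823108472275856
```

```bash
python3 -m inch '[0.0008,0.0078,0,-0.14, 0.0025,0.0154,0,-0.279, 0.0051,0.0228,0,-0.419, 0.0088,0.0297,0,-0.559, 0.0134,0.036,0,-0.698]'|grep -E 'pos|force'; python3 -m inch '[0.0005,0.0078,0,-0.14, 0.0022,0.0154,0,-0.279, 0.0048,0.0228,0,-0.419, 0.0085,0.0297,0,-0.559, 0.0131,0.036,0,-0.698]'|grep -E 'pos|force'; python3 look.py w5; python3 ring.py w5;python3 -c "
from bench import r;print(r.state()['joints'].round(2))"
```

```text
ee_pos: [0.5855, -0.4156, 0.0221]
wrist_force: [-1.5, -1.1, -0.4]
finger_force: 0.6
ee_pos: [0.624, -0.4077, 0.0221]
wrist_force: [-0.7, -0.9, 0.0]
finger_force: 0.0
lens [ 0.5933 -0.3588] 0.0268 ringhull [ 0.5933 -0.3587] 0.0472
white (np.float64(0.648649079683739), 234) red sleeve (np.float64(-2.896589956080562), 192) red flange (np.float64(-2.901461774210401), 124)
angle vs sleeve 3.545239035764301 vs flange 3.55011085389414
[-0.73  0.76  1.21 -0.    1.17 -1.27]
```

The force faded near θ≈300°, so the commanded orbit is slightly off-centre. I'll lean in about 1.5 mm more, finish this stroke, then go back clear of the rim.

```bash
python3 -m inch '[0.002,0.0078,0,-0.14, 0.0037,0.0154,0,-0.279, 0.0064,0.0228,0,-0.419, 0.0101,0.0297,0,-0.559, 0.0147,0.036,0,-0.698]'|grep -E 'pos|force'; python3 look.py w6; python3 ring.py w6
python3 -m inch '[-0.012,0,0,0, -0.0113,-0.0095,0,0.14, -0.0094,-0.0187,0,0.279, -0.0061,-0.0277,0,0.419, -0.0017,-0.036,0,0.559]'|grep -E 'pos|force'
python3 look.py w7; python3 ring.py w7
```

```text
ee_pos: [0.6475, -0.3765, 0.0221]
wrist_force: [-0.9, 1.6, 0.2]
finger_force: 0.0
lens [ 0.5934 -0.3589] 0.0268 ringhull [ 0.5932 -0.3587] 0.0472
white (np.float64(0.7768474657096813), 212) red sleeve (np.float64(-2.898858130017261), 205) red flange (np.float64(-2.902317792174748), 169)
angle vs sleeve 3.675705595726942 vs flange 3.6791652578844296
ee_pos: [0.6364, -0.4114, 0.0221]
wrist_force: [0.0, 0.3, 0.5]
finger_force: 0.0
lens [ 0.5933 -0.3588] 0.0268 ringhull [ 0.5933 -0.3587] 0.0472
white (np.float64(0.7669230212040932), 254) red sleeve (np.float64(-2.912631942673852), 203) red flange (np.float64(-2.9128870516007246), 123)
angle vs sleeve 3.679554963877945 vs flange 3.679810072804818
```

```bash
cat > ax.py <<'E'
from bench import r
from h import *
c=np.array([.5933,-.3588]);s=r.state();M=R.from_quat(s['ee_rot']).as_matrix();d=s['ee_pos'][:2]-c
print('t',s['t'],'theta',np.degrees(np.arctan2(d[1],d[0])),'axis in tool',(M[:2,:2].T@-d).round(5),'f',s['wrist_force'].round(1),'q6',s['joints'][5].round(2))
E
python3 ax.py
python3 -m inch '[0.0007,-0.0095,0,0.14, 0.0026,-0.0187,0,0.279, 0.0059,-0.0277,0,0.419, 0.0103,-0.036,0,0.559, 0.0159,-0.0437,0,0.698]'>/dev/null
python3 -m inch '[0.0007,-0.0095,0,0.14, 0.0026,-0.0187,0,0.279, 0.0059,-0.0277,0,0.419, 0.0103,-0.036,0,0.559, 0.0159,-0.0437,0,0.698]'>/dev/null
python3 ax.py
python3 -m inch '[0.0007,-0.0095,0,0.14, 0.0026,-0.0187,0,0.279, 0.0059,-0.0277,0,0.419, 0.0103,-0.036,0,0.559, 0.0159,-0.0437,0,0.698]'>/dev/null
python3 -m inch '[0.0007,-0.0095,0,0.14, 0.0026,-0.0187,0,0.279, 0.0059,-0.0277,0,0.419, 0.0103,-0.036,0,0.559, 0.0159,-0.0437,0,0.698]'
python3 ax.py
```

```text
t 9.45 theta -52.113395734126435 axis in tool [ 0.06818 -0.00088] f [-0.4 -0.1 -1.3] q6 -1.37
t 10.45 theta -132.0182378131996 axis in tool [ 0.06614 -0.0002 ] f [0.4 0.8 0.2] q6 -0.06
t: 11.45
ee_pos: [0.537, -0.321, 0.0224]
ee_rot: [0.961, -0.277, 0.0, 0.0]
wrist_force: [-0.2, 0.3, -0.1]
gripper_width: 0.0004
finger_force: 0.0
t 11.45 theta 146.14471155578264 axis in tool [0.06776 0.002  ] f [-0.2  0.3 -0.1] q6 1.42
```

```bash
python3 -m inch '[0.0007,-0.0095,0,0.14, 0.0026,-0.0187,0,0.279, 0.0059,-0.0277,0,0.419, 0.0103,-0.036,0,0.559, 0.0159,-0.0437,0,0.698]'>/dev/null
python3 -m inch '[0,0,0,0,0,0,0,0,0,0,0,0,0,0,0,0,0,0,0,0]'>/dev/null; python3 ax.py
```

```text
t 12.45 theta 106.81486841846392 axis in tool [0.06955 0.00177] f [-0.1 -0.4 -0.1] q6 2.18
```

```bash
python3 -m inch '[0.005,0.0018,0,0, 0.01,0.0018,0,0, 0.012,0.0018,0,0, 0.014,0.0018,0,0, 0.014,0.0018,0,0]'>/dev/null; python3 ax.py
python3 -m inch '[0.0005,0.0077,0,-0.14, 0.0022,0.0153,0,-0.279, 0.0048,0.0226,0,-0.419, 0.0084,0.0294,0,-0.559, 0.013,0.0357,0,-0.698]'>/dev/null; python3 ax.py
python3 -m inch '[0.0005,0.0077,0,-0.14, 0.0022,0.0153,0,-0.279, 0.0048,0.0226,0,-0.419, 0.0084,0.0294,0,-0.559, 0.013,0.0357,0,-0.698]'>/dev/null; python3 ax.py; python3 look.py w8; python3 ring.py w8
```

```text
t 12.95 theta 108.10611900028347 axis in tool [0.05713 0.00014] f [-2.1  4.   4.4] q6 2.16
t 13.45 theta 147.51126419582752 axis in tool [0.05748 0.0011 ] f [-2.9  3.9  2.9] q6 1.4
t 13.95 theta -172.38630829755687 axis in tool [0.05752 0.00098] f [-5.6  0.1  3.4] q6 0.65
lens [ 0.5933 -0.3588] 0.0268 ringhull [ 0.5934 -0.3588] 0.0472
white (np.float64(2.1647040223797296), 206) red sleeve (np.float64(-2.902797551987437), 157) red flange (None, 0)
angle vs sleeve 5.067501574367167 vs flange None
```

```bash
python3 -m inch '[0.0008,0.0077,0,-0.14, 0.0026,0.0153,0,-0.279, 0.0053,0.0226,0,-0.419, 0.0089,0.0294,0,-0.559, 0.0135,0.0357,0,-0.698]'>/dev/null; python3 ax.py
python3 -m inch '[0.0008,0.0077,0,-0.14, 0.0026,0.0153,0,-0.279, 0.0053,0.0226,0,-0.419, 0.0089,0.0294,0,-0.559, 0.0135,0.0357,0,-0.698]'>/dev/null; python3 ax.py; python3 look.py w9; python3 ring.py w9
```

```text
t 14.5 theta -131.53517219541146 axis in tool [5.738e-02 8.000e-05] f [-4.5 -3.  -0.3] q6 -0.06
t 15.0 theta -91.12492334634247 axis in tool [ 0.05714 -0.00035] f [-1.3 -3.6 -0.6] q6 -0.74
lens [ 0.5933 -0.3588] 0.0268 ringhull [ 0.5934 -0.3587] 0.0472
white (np.float64(-2.6871698916564175), 207) red sleeve (np.float64(-2.8972743622107076), 175) red flange (np.float64(-2.900362911225474), 100)
angle vs sleeve 0.21010447055429005 vs flange 0.21319301956905656
```

```bash
python3 -m inch '[0.001,0.0077,0,-0.14, 0.0029,0.0153,0,-0.279, 0.0056,0.0226,0,-0.419, 0.0092,0.0294,0,-0.559, 0.0138,0.0357,0,-0.698]'>/dev/null; python3 ax.py
python3 -m inch '[0.001,0.0077,0,-0.14, 0.0029,0.0153,0,-0.279, 0.0056,0.0226,0,-0.419, 0.0092,0.0294,0,-0.559, 0.0138,0.0357,0,-0.698]'>/dev/null; python3 ax.py; python3 look.py w10; python3 ring.py w10
```

```text
t 15.55 theta -50.6537240813149 axis in tool [ 0.05681 -0.00099] f [ 2.2 -3.8 -1.8] q6 -1.39
t 16.05 theta -9.841181764838561 axis in tool [ 0.05671 -0.00177] f [ 1.6 -1.1  0.9] q6 -2.03
lens [ 0.5934 -0.3588] 0.0268 ringhull [ 0.5933 -0.3587] 0.0472
white (np.float64(-1.2813769797739398), 206) red sleeve (np.float64(-2.8992213038678423), 208) red flange (np.float64(-2.90089718002114), 177)
angle vs sleeve 1.6178443240939024 vs flange 1.6195202002472
```

```bash
python3 -m inch '[-0.014,-0.0018,0,0, -0.0123,-0.0115,0,0.14, -0.0104,-0.0207,0,0.279, -0.0071,-0.0297,0,0.419, -0.0027,-0.038,0,0.559]'>/dev/null; python3 ax.py
for i in 1; do python3 -m inch '[0.0007,-0.0095,0,0.14, 0.0026,-0.0187,0,0.279, 0.0059,-0.0277,0,0.419, 0.0103,-0.036,0,0.559, 0.0159,-0.0437,0,0.698]'>/dev/null; done
python3 -m inch '[0.0007,-0.0095,0,0.14, 0.0026,-0.0187,0,0.279, 0.0059,-0.0277,0,0.419, 0.0103,-0.036,0,0.559, 0.0159,-0.0437,0,0.698]'>/dev/null; python3 ax.py
python3 -m inch '[0.0007,-0.0095,0,0.14, 0.0026,-0.0187,0,0.279, 0.0059,-0.0277,0,0.419, 0.0103,-0.036,0,0.559, 0.0159,-0.0437,0,0.698]'>/dev/null
python3 -m inch '[0.0007,-0.0095,0,0.14, 0.0026,-0.0187,0,0.279, 0.0059,-0.0277,0,0.419, 0.0103,-0.036,0,0.559, 0.0159,-0.0437,0,0.698]'>/dev/null; python3 ax.py
```

```text
t 16.6 theta -43.61898356208703 axis in tool [ 0.06836 -0.00097] f [0.3 0.6 0.3] q6 -1.5
t 17.6 theta -123.83458855898618 axis in tool [ 0.06783 -0.00073] f [-0.4 -0.6  0.1] q6 -0.2
t 18.6 theta 155.588384852324 axis in tool [ 6.784e-02 -1.000e-05] f [-0.   0.8 -0.6] q6 1.26
```

```bash
python3 -m inch '[0.0007,-0.0095,0,0.14, 0.0026,-0.0187,0,0.279, 0.0059,-0.0277,0,0.419, 0.0103,-0.036,0,0.559, 0.0159,-0.0437,0,0.698]'>/dev/null
python3 -m inch '[0.0007,-0.0095,0,0.14, 0.0026,-0.0187,0,0.279, 0.0059,-0.0277,0,0.419, 0.0103,-0.036,0,0.559, 0.0103,-0.036,0,0.559]'>/dev/null; python3 ax.py;python3 look.py w11; python3 ring.py w11
```

```text
t 19.6 theta 82.94062538007098 axis in tool [0.06834 0.00117] f [-0.1  0.1 -0.3] q6 2.63
lens [ 0.5933 -0.3588] 0.0268 ringhull [ 0.5933 -0.3588] 0.0472
white (np.float64(-1.2741130730522705), 295) red sleeve (np.float64(-2.9034536277683145), 204) red flange (np.float64(-2.905041957746206), 135)
angle vs sleeve 1.629340554716044 vs flange 1.6309288846939356
```

```bash
python3 -m inch '[0.005,0.0012,0,0, 0.01,0.0012,0,0, 0.012,0.0012,0,0, 0.013,0.0012,0,0, 0.013,0.0012,0,0]'>/dev/null; python3 ax.py
python3 -m inch '[0.0005,0.0077,0,-0.14, 0.0022,0.0153,0,-0.279, 0.0048,0.0226,0,-0.419, 0.0084,0.0294,0,-0.559, 0.013,0.0357,0,-0.698]'>/dev/null; python3 ax.py
python3 -m inch '[0.0005,0.0077,0,-0.14, 0.0022,0.0153,0,-0.279, 0.0048,0.0226,0,-0.419, 0.0084,0.0294,0,-0.559, 0.013,0.0357,0,-0.698]'>/dev/null; python3 ax.py; python3 look.py w12; python3 ring.py w12
```

```text
t 20.15 theta 85.38395069712492 axis in tool [ 0.05693 -0.00119] f [-0.2  6.5  2.7] q6 2.61
t 20.65 theta 125.02687784925858 axis in tool [ 0.0573  -0.00049] f [-0.6  3.6  1.9] q6 1.86
t 21.15 theta 164.6518742889467 axis in tool [ 0.05761 -0.00014] f [-1.4  1.9 -0.3] q6 1.1
lens [ 0.5933 -0.3587] 0.0268 ringhull [ 0.5934 -0.3588] 0.0472
white (np.float64(0.10574499865825202), 279) red sleeve (np.float64(-2.9035285831532107), 159) red flange (np.float64(-2.903174635276509), 77)
angle vs sleeve 3.009273581811463 vs flange 3.0089196339347613
```

```bash
python3 -m inch '[0.0013,0.0077,0,-0.14, 0.003,0.0153,0,-0.279, 0.0056,0.0226,0,-0.419, 0.0092,0.0294,0,-0.559, 0.0138,0.0357,0,-0.698]'>/dev/null; python3 ax.py
python3 -m inch '[0.0008,0.0077,0,-0.14, 0.0026,0.0153,0,-0.279, 0.0053,0.0226,0,-0.419, 0.0089,0.0294,0,-0.559, 0.0135,0.0357,0,-0.698]'>/dev/null; python3 ax.py
python3 -m inch '[0.001,0.0077,0,-0.14, 0.0029,0.0153,0,-0.279, 0.0056,0.0226,0,-0.419, 0.0092,0.0294,0,-0.559, 0.0138,0.0357,0,-0.698]'>/dev/null; python3 ax.py; python3 look.py w13; python3 ring.py w13
```

```text
t 21.7 theta -155.57301623598576 axis in tool [ 0.05751 -0.0001 ] f [-4.1  0.1  0.7] q6 0.36
t 22.2 theta -115.3937959854762 axis in tool [ 0.05733 -0.00031] f [-2.2 -1.4 -1.5] q6 -0.33
t 22.7 theta -75.4383062882778 axis in tool [ 0.05705 -0.00028] f [-1.2 -2.3 -0.6] q6 -1.0
lens [ 0.5933 -0.3589] 0.0268 ringhull [ 0.5933 -0.3587] 0.0472
white (np.float64(2.2068563249536552), 280) red sleeve (np.float64(-2.897949714215052), 180) red flange (np.float64(-2.901043881409469), 104)
angle vs sleeve 5.104806039168707 vs flange 5.107900206363125
```

```bash
python3 -m inch '[0.0012,0.0077,0,-0.14, 0.003,0.0153,0,-0.279, 0.0056,0.0226,0,-0.419, 0.0092,0.0294,0,-0.559, 0.0138,0.0357,0,-0.698]'>/dev/null; python3 ax.py;  python3 -m inch '[0,0,0,0,0,0,0,0,0,0,0,0,0,0,0,0,0,0,0,0]'>/dev/null;python3 ax.py; python3 look.py w14; python3 ring.py w14
```

```text
t 23.25 theta -35.211368522608886 axis in tool [ 0.05674 -0.00063] f [ 0.9 -1.6 -1.1] q6 -1.64
t 23.75 theta -34.64829398916192 axis in tool [ 0.05668 -0.00156] f [ 3.9 -2.7 -3.1] q6 -1.64
lens [ 0.5934 -0.3588] 0.0268 ringhull [ 0.5933 -0.3587] 0.0472
white (np.float64(2.9057868689195803), 279) red sleeve (np.float64(-2.9022565999100953), 198) red flange (np.float64(-2.9068908753981435), 164)
angle vs sleeve 5.808043468829675 vs flange 5.812677744317724
```

```bash
python3 -m inch '[0.0012,0.0061,0,-0.11, 0.0022,0.0121,0,-0.22, 0.0039,0.018,0,-0.33, 0.0062,0.0236,0,-0.44, 0.0062,0.0236,0,-0.44]'>/dev/null;  python3 -m inch '[0,0,0,0,0,0,0,0,0,0,0,0,0,0,0,0,0,0,0,0]'>/dev/null;python3 ax.py; python3 look.py w15; python3 ring.py w15
```

```text
t 24.8 theta -8.757264239622177 axis in tool [ 0.05656 -0.00223] f [ 7.1 -0.3 -2.9] q6 -2.04
lens [ 0.5934 -0.3588] 0.0268 ringhull [ 0.5933 -0.3587] 0.0472
white (np.float64(-2.926936263345603), 278) red sleeve (np.float64(-2.9025799104527255), 203) red flange (np.float64(-2.9082163909733163), 152)
angle vs sleeve 6.258828954286709 vs flange 6.264465434807299
```

```bash
python3 -m inch '[0,0.0006,0,0, 0,0.0012,0,0,0,0.0012,0,0,0,0.0012,0,0,0,0.0012,0,0]'>/dev/null;  python3 ax.py; python3 look.py w16; python3 ring.py w16
```

```text
t 25.35 theta -8.248960987258144 axis in tool [ 0.05658 -0.00273] f [ 6.1 -1.1 -3.5] q6 -2.04
lens [ 0.5934 -0.3588] 0.0268 ringhull [ 0.5933 -0.3587] 0.0472
white (np.float64(-2.9174272435010824), 279) red sleeve (np.float64(-2.902343694353425), 205) red flange (np.float64(-2.908623828836822), 152)
angle vs sleeve 6.2681017580319285 vs flange 6.274381892515326
```

```bash
python3 -m inch '[0,0.0008,0,0, 0,0.0008,0,0,0,0.0008,0,0,0,0.0008,0,0,0,0.0008,0,0]'>/dev/null; python3 look.py w17; python3 ring.py w17|tail -1; python3 -m inch '[-0.005,0,0,0, -0.01,0,0,0, -0.015,0,0,0, -0.015,0,0,0, -0.015,0,0,0]'>/dev/null;  python3 ax.py; python3 look.py w18; python3 ring.py w18
python3 -c "
import cv2;a=cv2.imread('pics/w18.png');cv2.imwrite('pics/w18c.png',cv2.resize(a[:240,200:460],None,fx=2.5,fy=2.5,interpolation=2))"
```

```text
angle vs sleeve 4.41828815147538e-05 vs flange 0.007784573927889227
t 26.45 theta -7.562079959456392 axis in tool [ 0.07023 -0.00381] f [ 0.6 -0.2 -0.6] q6 -2.04
lens [ 0.5933 -0.3588] 0.0268 ringhull [ 0.5933 -0.3587] 0.0472
white (np.float64(-2.9012122548226436), 298) red sleeve (np.float64(-2.9041556455680952), 220) red flange (np.float64(-2.8816100281262713), 7)
angle vs sleeve 0.0029433907454516905 vs flange 6.2635830804832135
```

View pics/w18c.png

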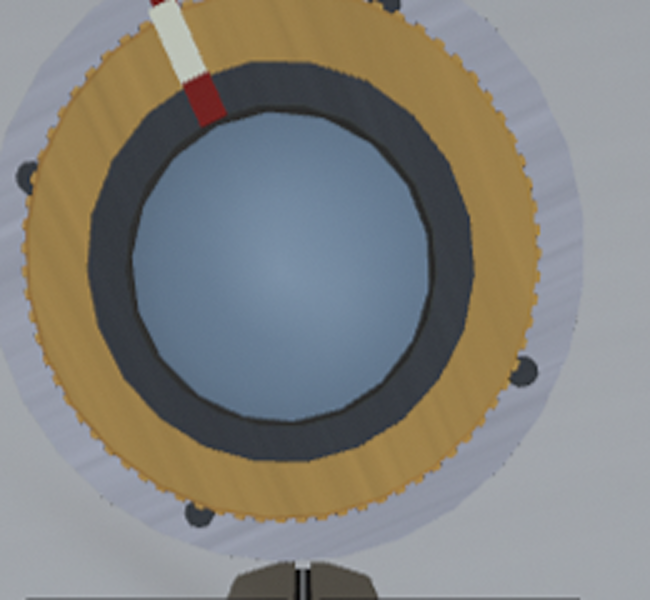

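The white line (180,45) lines up with the red sleeve mark (204,98) and the red flange mark (158,2), and the fingers are clear of the rim. I'll lift straight up, check once more and hand in.

```bash
python3 -m inch '[0,0,-0.03,0, 0,0,-0.06,0, 0,0,-0.09,0, 0,0,-0.1,0, 0,0,-0.1,0]'; python3 -m inch '[0,0,0,0,0,0,0,0,0,0,0,0,0,0,0,0,0,0,0,0]'>/dev/null; python3 look.py w19; python3 ring.py w19; python3 -c "
from bench import r;print(r.sign_off())"
```

```text
t: 27.0
ee_pos: [0.6639, -0.3688, 0.1243]
ee_rot: [0.093, 0.996, -0.001, 0.002]
wrist_force: [-0.3, 0.4, -1.3]
gripper_width: 0.0001
finger_force: 0.0
lens [ 0.5932 -0.3588] 0.0267 ringhull [ 0.5932 -0.3587] 0.0471
white (np.float64(-2.9029400670488084), 99) red sleeve (np.float64(-2.9021393261844324), 71) red flange (np.float64(-2.9088904880235398), 64)
angle vs sleeve 6.28238456631521 vs flange 0.0059504209747314185
the job is handed in; nothing more can be done
None
```

I turned the brass ring counter-clockwise to its second meeting with the red line, matching to within about 0.006 rad in the last wrist picture; the job was handed in at about 27.5 s with the gripper lifted clear, touching only the brass rim as far as I could tell, though I took no final picture of the black ring or the loose items.

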